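Re-order the parcels in the dispatch tray and wedge the row

ROBOT

A 6-joint arm with a two-finger parallel gripper is mounted at the origin on the work surface. World frame = base frame: x ahead of the robot, y to its left, z up, the work surface at z = 0. Lengths are in m, angles in rad, forces in N, time in s.
With the tool pointing down it reaches from about 0.25 to 0.725 m from the base axis. Payload 4 kg.
Tool frame: the origin (TCP) lies midway between the tips of the shut fingers; the grasp point (between the pads) lies 19 mm behind it; z points along the fingers, y is the line along which they close (so a half turn about z gives the same grasp; the last joint's range is limited). The gripper opens to 85 mm and grips with 20 to 120 N. Pads are 22 mm wide; open, the fingers measure 114 mm over their backs; the gripper's body (76 mm by 85 mm) begins 54 mm behind the grasp point. The pads swing forward as they close: fully open they stand 13 mm farther back than shut.
Start: joints at [1.121, 0.241, 0.005, 1.335, 0, 1.571], TCP at [0.217, 0.45, 0.231] pointing down, gripper open.
Joint ranges: [-2.72, 2.72], [-1.05, 1.87], [-1.09, 1.28], [-1.99, 2.15], [-1.42, 1.44], [-3.14, 3.14]. Speed limits (rad/s): [2.79, 2.79, 3.14, 3.14, 3.14, 3.14].

INTERFACE

Orientations are given as a unit quaternion [x, y, z, w].
In Python, from workcell import get_obs, camera, job_done, silhouettes gives the robot as it stands. The module is installed in compiled form; this text tells all that it offers.
- The arm moves only by the tool drive_tool, never from a script. Its argument "increments" is a list of rows, each a list of 3 entries, a list of its own where there are three numbers: the shift along the world's x, y, z in mm, then the turn, a rotation vector about the world's x, y, z in degrees, then the opening, from 0 (shut) to 1 (fully open). A call has 1 to 8 rows; each row shifts and turns the commanded pose from where the row before left it; what a row does not reach is not made up. A row lasts 1/12 s, in which the tool goes at most 41.7 mm and 7.16 degrees, less where a joint would pass 70% of its speed; a pose out of reach is approached as far as the arm can. A call is refused whole if a number of a shift passes 41.7 or a number of a turn 7.16, either way. A call with a gripper value outside its range is refused whole. The fingers move at their own pace and stop on an object; the grip force is fixed at half the most. Time passes only in rows, so rows that do not move let the fingers close. It gives the time, the measured TCP pose, the force, the opening and the grip force at its end, in the units of the state.
- get_obs(): the state, without advancing time (a new reading comes with each control period).
- camera(name): name is "scene" or "top" or "wrist"; returns a dict with "image" (480x640x3 uint8, red, green, blue), "K" (3x3 intrinsics, pixels), "view" (4x4, takes a point from world to camera coordinates). Camera axes: x right, y down, z forward; pixel columns grow to the right and rows downward; lengths in m; the calibration is good to about 2 mm. A picture is of the moment at which its call begins. There is no depth.
- job_done(): hands the job in; it is judged then, once.
Trained networks look in a picture, given as the dict that the camera call returned (one of the last four; its "shot" number tells which), for a name from the list of things; names that differ only in an ending like _2 or _b are one class to them, and where a whole thing is asked for, a point or a joint stands for the part that bears it (a point fixed in the world has none). Each returns a list of dicts, best first, with "conf" (0 to 1); they miss things now and then, are a little off and sometimes report something else, mostly with a low value. They report only what shows in the picture. A call takes as long as a camera call.
- silhouettes(query, picture): "region" (480x640 bool, what is visible of it) and "bbox" ([left, top, right, bottom] in pixels, round what is visible of it).
The state is a dict: "clock": time; "joint_pos": joint angles; "joint_vel": joint speeds; "tau": joint torques, N m; "eef_pos": TCP position; "tool_rot": TCP orientation; "ft_force": force on the tool from outside, world axes, zero at the start; "ft_torque": the same for the moment, N m; "grip_width": finger opening in m; "grasp_force": force on a finger pad.
Only numpy, scipy, OpenCV 4.12 (cv2) and the standard library are available. Lean on these libraries where they do the work, as an engineer would, in place of code of your own. Each camera call takes 0.05 s, during which the arm holds its last target. There are 200 camera calls.

TASK

The three parcels in the dispatch tray stand at each other's places: move each one beside the tray clip of its own colour (the empty scale pan is a free spot to set one aside), then close the row up against the bare wooden end of the tray and drive the wedge, narrow foot down, into the last gap at the steel-capped end until the row is locked tight. Keep the parcels upright, and leave the red date stamper standing where it is.

Things in the scene. Friction and masses are not known exactly. Their poses are not given: they have to be found in the camera images.
- tray: Fixed plywood tray, its yaw within 0.35 rad of 0. Inside 84 (x) by 218 mm (y), floor top at 6 mm, side walls 6 mm thick to 36 mm above the counter. Higher end boards, 10 mm thick, to 76 mm: the +y one (wedge end) is capped with bright steel, the -y one is bare wood. Parcels stand in a row along y. Origin: centre of underside, at counter height; z up.
- parcel_red: Loose rigid brown carton with a red label on top, 0.18 to 0.35 kg: 64 mm (x, across the tray) by 60 (y, along the row) by 70 tall. Origin: centre of underside; z up. Starts upright in the tray beside a clip of another colour, about 10 mm clear of its neighbours and the side walls. Grasp it across its 64 mm, above the side walls and clips (counter height 39 to 76 mm).
- parcel_blue: Loose rigid brown carton with a blue label on top, 0.18 to 0.35 kg: 64 mm (x, across the tray) by 60 (y, along the row) by 70 tall. Origin: centre of underside; z up. Starts upright in the tray beside a clip of another colour, about 10 mm clear of its neighbours and the side walls. Grasp it across its 64 mm, above the side walls and clips (counter height 39 to 76 mm).
- parcel_yellow: Loose rigid brown carton with a yellow label on top, 0.18 to 0.35 kg: 64 mm (x, across the tray) by 60 (y, along the row) by 70 tall. Origin: centre of underside; z up. Starts upright in the tray beside a clip of another colour, about 10 mm clear of its neighbours and the side walls. Grasp it across its 64 mm, above the side walls and clips (counter height 39 to 76 mm).
- tab_red: Fixed red plastic route clip, a flat flag on the tray's +x side wall marking the red parcel's place: 34 (x) by 42 (y) by 3 mm, top 39 mm above the counter. Origin: centre of underside, 60 mm in +x off the tray's centre line; axes as the tray's. The clips lie at y = -74, -4, +66 mm of the tray, colours in any order; the closed-up row stands 5, 15, 25 mm nearer -y than its clips.
- tab_blue: Fixed blue plastic route clip, a flat flag on the tray's +x side wall marking the blue parcel's place: 34 (x) by 42 (y) by 3 mm, top 39 mm above the counter. Origin: centre of underside, 60 mm in +x off the tray's centre line; axes as the tray's. The clips lie at y = -74, -4, +66 mm of the tray, colours in any order; the closed-up row stands 5, 15, 25 mm nearer -y than its clips.
- tab_yellow: Fixed yellow plastic route clip, a flat flag on the tray's +x side wall marking the yellow parcel's place: 34 (x) by 42 (y) by 3 mm, top 39 mm above the counter. Origin: centre of underside, 60 mm in +x off the tray's centre line; axes as the tray's. The clips lie at y = -74, -4, +66 mm of the tray, colours in any order; the closed-up row stands 5, 15, 25 mm nearer -y than its clips.
- wedge: Loose pale beech wedge, dark stripe across its head, standing on its narrow foot: 60 mm wide (x), 100 tall, 24 thick (y) at the foot, evenly tapered on both faces to 46.6 at the head; 0.16 kg. Origin: centre of foot; z up. It goes in 60 mm across the tray; the closed-up row leaves a 38 mm gap, where it jams, foot some 8 mm off the tray floor, at 5 to 15 N (25 N if the row is loose).
- scale: Fixed cast-iron platform scale. Its rigid, empty, flat brass pan, 176 by 176 mm, top 60 mm above the counter (lip 3 mm higher), is a free spot for a parcel. Origin: under the pan's centre, at counter height; z up; yaw within 0.15 rad of 0. A dial head stands in +x, from 102 mm off the centre, up to 150 mm above the counter.
- stamper: Bystander: loose red enamel date stamper with a black handle, 54 by 42 mm, 95 mm tall, upright. Origin: centre of underside.

How it is judged:
On the way, in this order (a step that is already met when the one before it is completed fails the run):
1. every parcel stands in the tray beside the clip of its own colour (y of parcel_red in the frame of tab_red between -0.036 and 0.012 m and x of parcel_red in the frame of tray between -0.02 and 0.02 m and z of each of parcel_red, parcel_blue, parcel_yellow in the frame of tray below 0.012 m and angle between each of parcel_red, parcel_blue, parcel_yellow's own z axis and vertical below 0.1 rad and y of parcel_blue in the frame of tab_blue between -0.036 and 0.012 m and x of parcel_blue in the frame of tray between -0.02 and 0.02 m and y of parcel_yellow in the frame of tab_yellow between -0.036 and 0.012 m and x of parcel_yellow in the frame of tray between -0.02 and 0.02 m), for 0.2 s.
2. the wedge is driven down into the gap at the steel-capped end and the row is tight (all of step 1 and z of wedge in the frame of tray between 0.004 and 0.03 m and y of wedge in the frame of tray between 0.078 and 0.102 m and x of wedge in the frame of tray between -0.02 and 0.02 m and angle between wedge's own z axis and vertical below 0.15 rad), for 0.2 s.
At the end, for the whole second after the job is handed in: Each parcel upright on the tray floor, centre 36 mm short of (towards the bare end) to 12 mm beyond its own clip; wedge upright in the gap at the steel-capped end, foot under 24 mm above the tray floor (under 4 mm play in the row); all released and at rest (all of step 2 and linear speed of each of parcel_red, parcel_blue, parcel_yellow, wedge below 0.02 m/s); the robot touches nothing.
It fails at once if a parcel is tipped over (more than 0.5 rad) (angle between any of parcel_red, parcel_blue, parcel_yellow's own z axis and vertical above 0.5 rad).
It fails at once if the date stamper is moved by more than 25 mm or knocked over (distance of stamper from where it was at the start of the episode above 0.025 m or angle between stamper's own z axis and vertical above 0.4 rad).
It also fails if it takes over 128 s, if anything falls off the work surface, if the arm or the gripper's body presses on something with over 40 N, if the wrist force passes 120 N, or if a joint passes its speed limit or range.

## Working session

There is one attempt and no reset: what is moved stays moved. The work goes in short steps, Python scripts to look and compute and a tool call to move; the robot and the scene stay as the last step left them, time stands still between calls to the robot, and variables do not carry over. Pictures are saved under pics/ and viewed, at most 14 in all, crops included, and the job is handed in when it is done.

Besides the shell and the picture viewer there is one more tool, called after ">>>" as a command line: name --argument value ..., lists and objects as JSON in quotes. drive_tool: Moves the arm, as the interface text tells. Its arguments: {"type":"object","properties":{"increments":{"type":"array"}},"required":["increments"]}

```bash
mkdir -p pics; cat > h.py <<'E'
import numpy as np, cv2
from workcell import get_obs, camera, job_done, silhouettes
def save(p,n): cv2.imwrite('pics/'+n+'.png',p['image'][:,:,::-1])
def proj(p,X):
    X=np.atleast_2d(X); c=X@p['view'][:3,:3].T+p['view'][:3,3]; u=c@np.asarray(p['K']).T; return u[:,:2]/u[:,2:]
def ray(p,uv):
    R=p['view'][:3,:3]; o=-R.T@p['view'][:3,3]; d=R.T@np.linalg.inv(p['K'])@np.array([uv[0],uv[1],1.]); return o,d/np.linalg.norm(d)
def onz(p,uv,z):
    o,d=ray(p,uv); return o+d*(z-o[2])/d[2]
def tri(rs):
    A=np.zeros((3,3));b=np.zeros(3)
    for o,d in rs:
        M=np.eye(3)-np.outer(d,d);A+=M;b+=M@o
    return np.linalg.solve(A,b)
E
python3 - <<'E'
from h import *
o=get_obs();print(o['clock'],o['eef_pos'],o['tool_rot'])
for c in ('top','scene'):
    p=camera(c);save(p,c+'0');R=p['view'][:3,:3];print(c,-R.T@p['view'][:3,3],R[2])
    for n in ('tray','parcel_red','parcel_blue','parcel_yellow','tab_red','tab_blue','tab_yellow','wedge','scale','stamper'):
        for s in silhouettes(n,p)[:2]:
            ys,xs=np.nonzero(s['region']);print(n,round(s['conf'],2),s['bbox'],xs.mean().round(1),ys.mean().round(1),len(xs))
E
```

```text
0.0 [0.21710461 0.44971059 0.23041681] [ 2.22996949e-01  9.74818591e-01 -1.00674990e-03 -2.50771839e-04]
top [0.38625126 0.0115808  1.06135751] [ 0.16933195 -0.01831502 -0.98538888]
tray 0.82 [340.8, 190.6, 480.1, 276.1] 407.1 238.1 2370
parcel_red 0.85 [355.5, 220.2, 395.5, 260.6] 375.0 238.9 1413
parcel_blue 0.93 [387.2, 210.5, 432.5, 259.1] 412.0 232.9 1442
parcel_yellow 0.69 [429.7, 202.3, 470.0, 246.7] 448.4 225.0 1372
tab_red 0.75 [427.2, 184.3, 451.4, 210.0] 438.2 195.2 353
tab_red 0.42 [387.7, 211.7, 434.5, 256.7] 411.9 233.1 1460
tab_blue 0.59 [354.0, 203.1, 379.5, 220.0] 367.5 210.7 382
tab_yellow 0.59 [391.7, 192.6, 414.4, 214.0] 402.6 203.0 418
wedge 0.96 [312.1, 297.5, 340.3, 328.6] 326.1 310.5 954
scale 0.68 [167.4, 153.1, 284.8, 303.1] 227.5 231.9 12285
stamper 0.75 [108.7, 283.3, 148.1, 318.9] 128.9 301.3 971
scene [ 1.39300888 -0.33946291  0.63384468] [-0.7779463   0.30205622 -0.55096424]
tray 0.88 [195.9, 211.2, 325.9, 297.6] 258.7 261.1 1973
parcel_red 0.61 [268.5, 221.5, 308.5, 257.9] 289.2 236.9 1090
parcel_blue 0.77 [236.9, 228.8, 278.8, 272.5] 258.8 247.4 1185
parcel_yellow 0.87 [207.1, 240.1, 250.3, 284.2] 229.3 258.1 1249
parcel_yellow 0.56 [296.7, 176.3, 319.0, 222.6] 307.9 194.4 775
tab_red 0.81 [230.0, 275.5, 251.8, 294.0] 240.8 282.4 310
tab_blue 0.54 [290.1, 248.1, 318.4, 267.9] 302.6 257.1 276
tab_yellow 0.54 [260.9, 260.6, 286.5, 279.0] 273.5 269.4 268
wedge 0.81 [297.0, 172.5, 320.0, 222.0] 307.4 194.2 764
scale 0.82 [353.0, 185.8, 458.8, 258.4] 406.9 221.5 5804
stamper 0.96 [427.6, 159.3, 450.5, 197.6] 442.1 181.1 575
```

View pics/top0.png

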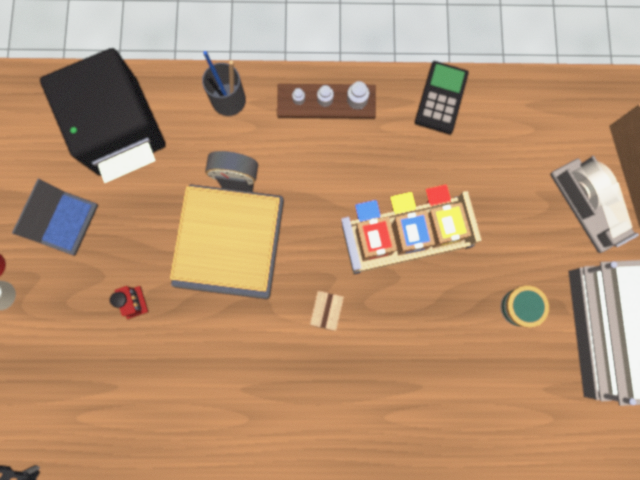

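View pics/scene0.png

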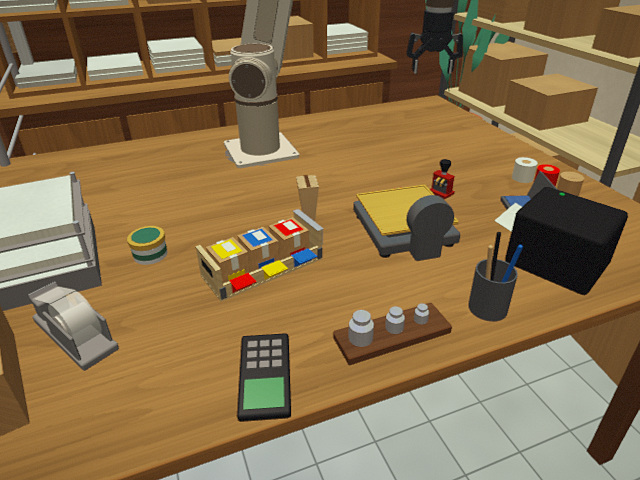

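The top view shows the tray with its steel end at the left (+y). Parcels from +y are red, blue, yellow, and the clips are blue, yellow, red. The wedge is at (326,311), the scale at (228,240) and the stamper at (129,301). I'll triangulate these.

```bash
cat >> h.py <<'E'
def cents(cam,names,n=None):
    p=camera(cam); 
    if n: save(p,n)
    out={}
    for k in names:
        s=silhouettes(k,p)
        if s:
            ys,xs=np.nonzero(s[0]['region']); out[k]=(np.array([xs.mean(),ys.mean()]),s[0])
    return p,out
E
python3 - <<'E'
from h import *
N=('parcel_red','parcel_blue','parcel_yellow','tab_red','tab_blue','tab_yellow','wedge')
a,A=cents('top',N);b,B=cents('scene',N)
T={}
for k in N:
    x=tri([ray(a,A[k][0]),ray(b,B[k][0])]);T[k]=x
    print(k,x.round(4),'top ray at nominal z',onz(a,A[k][0],.039 if 'tab' in k else .06).round(4))
d=T['tab_blue']-T['tab_red'];yaw=np.arctan2(-d[0],d[1]);print('yaw',yaw,np.linalg.norm(d))
# tray label corners top-view colour: label centroid of parcels (white+colour) by hsv
for p,O in((a,A),(b,B)):
  for k in N[:3]:
    m=O[k][1]['region'];hsv=cv2.cvtColor(p['image'],cv2.COLOR_RGB2HSV)
c,s=np.cos(yaw),np.sin(yaw);R=np.array([[c,-s],[s,c]])
off={'tab_blue':66,'tab_yellow':-4,'tab_red':-74}
t=np.mean([T[k][:2]-R@np.array([.06,v/1e3]) for k,v in off.items()],0);print('tray',t)
m=B['wedge'][1]['region'];print(cv2.minAreaRect(np.argwhere(A['wedge'][1]['region'])[:,::-1].astype(np.float32)))
p=camera('wrist');R=p['view'][:3,:3];print(-R.T@p['view'][:3,3],R[2],R[0])
E
```

```text
parcel_red [ 0.5634 -0.0917  0.0504] top ray at nominal z [ 0.5615 -0.0914  0.06  ]
parcel_blue [ 0.5748 -0.1613  0.0496] top ray at nominal z [ 0.5728 -0.1599  0.06  ]
parcel_yellow [ 0.5906 -0.2286  0.0517] top ray at nominal z [ 0.5883 -0.2291  0.06  ]
tab_red [ 0.6521 -0.2182  0.0337] top ray at nominal z [ 0.6512 -0.2152  0.039 ]
tab_blue [ 0.6201 -0.0807  0.0345] top ray at nominal z [ 0.6196 -0.0789  0.039 ]
tab_yellow [ 0.6362 -0.1492  0.0338] top ray at nominal z [ 0.6353 -0.1471  0.039 ]
wedge [ 4.282e-01 -2.000e-04  6.450e-02] top ray at nominal z [ 0.4281 -0.0011  0.06  ]
yaw 0.2285491812112149 0.14124667488118522
tray [ 0.5768041  -0.15907183]
((326.0111999511719, 310.6179504394531), (25.93379783630371, 34.32855224609375), 12.994616508483887)
[0.14990994 0.48187439 0.37618888] [ 0.26302052 -0.12630925 -0.95648637] [4.34798917e-01 9.00527338e-01 6.44134580e-04]
```

>>> drive_tool --increments '[[[21, -36, 2], [0, 0, -3], 1], [[21, -36, 2], [0, 0, -3], 1], [[21, -36, 2], [0, 0, -3], 1], [[21, -36, 2], [0, 0, -3], 1], [[21, -36, 2], [0, 0, -3], 1], [[21, -36, 2], [0, 0, -3], 1], [[21, -36, 2], [0, 0, -3], 1], [[21, -36, 2], [0, 0, -3], 1]]'

```text
clock: 2.62
eef_pos: [0.3858, 0.1608, 0.2477]
tool_rot: [0.422, 0.907, 0.0, 0.0]
ft_force: [0.9, 0.4, -0.3]
grip_width: 0.0854
grasp_force: 0.0
```

>>> drive_tool --increments '[[[21, -36, 2], [0, 0, -3], 1], [[21, -36, 2], [0, 0, -3], 1], [[21, -36, 2], [0, 0, -3], 1], [[21, -36, 2], [0, 0, -3], 1], [[21, -36, 2], [0, 0, -3], 1], [[21, -36, 2], [0, 0, -3], 1], [[21, -36, 0], [0, 0, -3], 1], [[21, -34, 0], [0, 0, -3], 1]]'

```text
clock: 3.28
eef_pos: [0.5537, -0.1254, 0.2595]
tool_rot: [0.602, 0.799, 0.0, 0.0]
ft_force: [1.0, 0.6, 1.2]
grip_width: 0.0855
grasp_force: 0.0
```

>>> drive_tool --increments '[[[21, -35, 0], [0, 0, -3], 1], [[0, 0, 0], [0, 0, 0], 1], [[0, 0, 0], [0, 0, 0], 1]]'

```text
clock: 3.53
eef_pos: [0.5743, -0.1601, 0.2575]
tool_rot: [0.622, 0.783, -0.0, -0.001]
ft_force: [-0.5, 1.0, 0.3]
grip_width: 0.0853
grasp_force: 0.0
```

```bash
python3 - <<'E'
from h import *
o=get_obs();print(o['clock'],o['eef_pos'],o['tool_rot'],o['joint_pos'].round(2) if hasattr(o['joint_pos'],'round') else o['joint_pos'])
N=('parcel_red','parcel_blue','parcel_yellow','tab_red','tab_blue','tab_yellow','tray')
p,O=cents('wrist',N,'w1')
for k in O: print(k,O[k][1]['conf'],O[k][1]['bbox'],O[k][0].round(1),onz(p,O[k][0],.039 if 'tab' in k else .076).round(4))
np.savez('w1.npz',img=p['image'],K=p['K'],view=p['view'])
E
```

```text
3.5333 [ 0.57427673 -0.16008447  0.25745536] [ 6.22229640e-01  7.82833834e-01 -4.21783962e-04 -1.13359726e-03] [-0.27  0.43  0.34  1.49  0.    1.07]
parcel_red 0.69 [367.0, 112.3, 400.7, 160.5] [383.9 135.6] [ 0.614 -0.08   0.076]
parcel_blue 0.9 [284.1, 173.9, 354.4, 248.1] [319.5 211.3] [ 0.5748 -0.1578  0.076 ]
parcel_yellow 0.96 [287.3, 247.1, 353.2, 311.5] [318.6 279.7] [ 0.5895 -0.2245  0.076 ]
tab_red 0.78 [364.9, 247.8, 392.5, 289.7] [377.3 270.5] [ 0.6523 -0.2151  0.039 ]
tab_blue 0.66 [364.6, 113.8, 401.6, 162.1] [384.4 135.7] [ 0.6209 -0.079   0.039 ]
tab_yellow 0.79 [365.2, 183.9, 396.8, 224.4] [380.6 206.5] [ 0.6364 -0.1467  0.039 ]
```

View pics/w1.png

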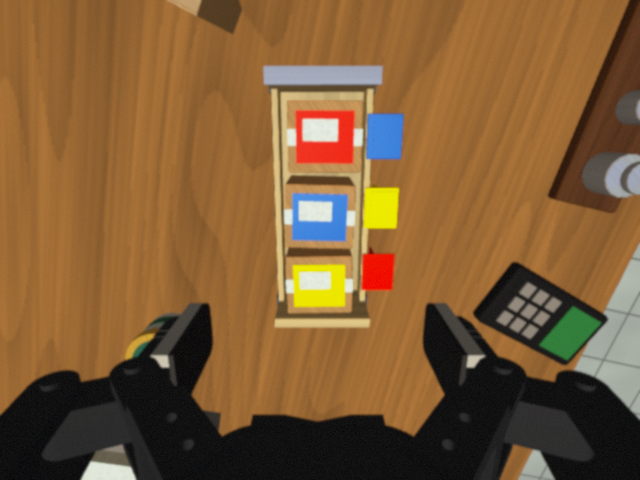

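The wrist view agrees: tray aligned with the image, blue label near (320,217), yellow (319,286), red (325,137). Next: label centres and heights, plus the scale pan and wedge.

```bash
cat >> h.py <<'E'
TR=np.array([.5768,-.1568]);YAW=.2288;c_,s_=np.cos(YAW),np.sin(YAW);RT=np.array([[c_,-s_],[s_,c_]])
def totray(x): return RT.T@(np.asarray(x)[:2]-TR)
def toworld(v): return TR+RT@np.asarray(v)
def label(p,col,box):
    l,t,r,b=map(int,box);h=cv2.cvtColor(p['image'],cv2.COLOR_RGB2HSV).astype(int);H,S,V=h[...,0],h[...,1],h[...,2]
    m={'red':((H<6)|(H>174))&(S>180)&(V>90),'blue':(H>100)&(H<120)&(S>130)&(V>90),'yellow':(H>24)&(H<34)&(S>180)&(V>110)}[col]
    q=np.zeros(m.shape,np.uint8);q[t:b,l:r]=m[t:b,l:r]
    n,_,st,_=cv2.connectedComponentsWithStats(q); 
    L=_ if False else cv2.connectedComponents(q)[1]; i=1+st[1:,4].argmax(); pts=np.argwhere(L==i)[:,::-1].astype(np.float32)
    return cv2.minAreaRect(pts)
E
python3 - <<'E'
from h import *
d=np.load('w1.npz');w=dict(image=d['img'],K=d['K'],view=d['view'])
a=camera('top')
W={'red':(283,95,365,175),'blue':(283,178,358,250),'yellow':(283,250,358,312)}
A={'red':(355,215,397,262),'blue':(395,208,434,258),'yellow':(430,200,471,248)}
for k in W:
    lw=label(w,k,W[k]);la=label(a,k,A[k]);x=tri([ray(w,lw[0]),ray(a,la[0])])
    print(k,np.round(lw[0],1),np.round(lw[1],1),round(lw[2],1),'tri',x.round(4),'w@.076',onz(w,lw[0],.076).round(4),'tray',totray(onz(w,lw[0],.076)).round(4))
# tray ends in wrist: top corners z .076
for uv in ((263,66),(383,66),(382,84),(264,84),(276,318),(370,318),(369,327),(275,327)): print(uv,totray(onz(w,uv,.076)).round(4))
s=silhouettes('scale',a)[0]['region'];h=cv2.cvtColor(a['image'],cv2.COLOR_RGB2HSV)
m=(s&(h[...,1]>120)&(h[...,2]>150)).astype(np.uint8);r=cv2.minAreaRect(np.argwhere(m)[:,::-1].astype(np.float32));print(r,[onz(a,q,.062).round(4) for q in cv2.boxPoints(r)],onz(a,r[0],.062))
E
```

```text
red [324.5 136.5] [51. 57.] 90.0 tri [ 0.5638 -0.0925  0.0792] w@.076 [ 0.564  -0.0924  0.076 ] tray [0.0021 0.0657]
blue [319.5 216.5] [45. 53.] 90.0 tri [ 0.5761 -0.1633  0.0733] w@.076 [ 0.5759 -0.1626  0.076 ] tray [-0.0022 -0.0055]Traceback (most recent call last):
  File "<stdin>", line 7, in <module>
  File "h.py", line 32, in label
    L=_ if False else cv2.connectedComponents(q)[1]; i=1+st[1:,4].argmax(); pts=np.argwhere(L==i)[:,::-1].astype(np.float32)
                                                         ~~~~~~~~~~~~~~~^^
ValueError: attempt to get argmax of an empty sequence
```

```bash
sed -i "s/(H>24)&(H<34)&(S>180)&(V>110)/(H>24)\&(H<36)\&(S>190)\&(V>90)/; s/L=_ if False else cv2.connectedComponents(q)\[1\]/L=_/; s/n,_,st,_=/n,_,st,_c=/" h.py
python3 - <<'E'
from h import *
d=np.load('w1.npz');w=dict(image=d['img'],K=d['K'],view=d['view'])
a=camera('top')
hw=cv2.cvtColor(w['image'],cv2.COLOR_RGB2HSV);ha=cv2.cvtColor(a['image'],cv2.COLOR_RGB2HSV);print(hw[298,320],ha[233,450])
try:
    lw=label(w,'yellow',(283,250,358,312));x=onz(w,lw[0],.076);print(lw,x,totray(x))
    la=label(a,'yellow',(430,200,471,248));print(tri([ray(w,lw[0]),ray(a,la[0])]))
except Exception as e: print(e)
for uv in ((263,66),(383,66),(382,84),(264,84),(276,318),(370,318),(369,327),(275,327)): print(uv,totray(onz(w,uv,.076)).round(4))
s=silhouettes('scale',a)[0]['region']
m=(s&(ha[...,1]>120)&(ha[...,2]>150)).astype(np.uint8);r=cv2.minAreaRect(np.argwhere(m)[:,::-1].astype(np.float32));print(r,onz(a,r[0],.062))
E
```

```text
[ 29 255 237] [ 18  43 138]
((318.4999694824219, 284.9999694824219), (50.99999237060547, 41.99999237060547), -0.0) [ 0.59060975 -0.22990421  0.076     ] [-0.00313083 -0.07433123]
attempt to get argmax of an empty sequence
(263, 66) [-0.0488  0.1216]
(383, 66) [0.05   0.1214]
(382, 84) [0.0499 0.1077]
(264, 84) [-0.0486  0.1079]
(276, 318) [-0.0461 -0.1105]
(370, 318) [ 0.0488 -0.1105]
(369, 327) [ 0.0482 -0.1207]
(275, 327) [-0.0474 -0.1208]
((224.15098571777344, 238.34713745117188), (97.8668212890625, 94.4200439453125), 7.46056604385376) [0.56053013 0.1873771  0.062     ]
```

>>> drive_tool --increments '[[[1.6, -2.5, -36], [0, 0, 0], 1], [[0, 0, -40], [0, 0, 0], 1], [[0, 0, -40], [0, 0, 0], 1], [[0, 0, -40], [0, 0, 0], 1], [[0, 0, -30], [0, 0, 0], 1], [[0, 0, -20], [0, 0, 0], 1], [[0, 0, 0], [0, 0, 0], 1], [[0, 0, 0], [0, 0, 0], 1]]'

```text
clock: 4.75
eef_pos: [0.5746, -0.1601, 0.0524]
tool_rot: [0.621, 0.784, -0.001, -0.001]
ft_force: [0.1, -0.6, 0.8]
grip_width: 0.0855
grasp_force: 0.0
```

>>> drive_tool --increments '[[[1, -2, -9], [0, 0, 0], 1], [[0, 0, -7], [0, 0, 0], 1], [[0, 0, 0], [0, 0, 0], 1], [[0, 0, 0], [0, 0, 0], 0], [[0, 0, 0], [0, 0, 0], 0], [[0, 0, 0], [0, 0, 0], 0], [[0, 0, 0], [0, 0, 0], 0]]'

```text
clock: 5.33
eef_pos: [0.5774, -0.1628, 0.0385]
tool_rot: [0.621, 0.784, 0.0, 0.001]
ft_force: [-0.7, -0.6, 4.1]
grip_width: 0.0631
grasp_force: 67.6
```

>>> drive_tool --increments '[[[0, 0, 25], [0, 0, 0], 0], [[0, 0, 40], [0, 0, 0], 0], [[0, 0, 40], [0, 0, 0], 0], [[0, 0, 40], [0, 0, 0], 0], [[-1, 20, 0], [0, 0, 0], 0], [[-1, 30, 0], [0, 0, 0], 0], [[-2, 38, 0], [0, 0, 0], 0], [[-2, 38, 0], [0, 0, 0], 0]]'

```text
clock: 6.0
eef_pos: [0.5699, -0.0359, 0.1819]
tool_rot: [0.622, 0.783, -0.0, -0.0]
ft_force: [0.3, 0.7, -3.5]
grip_width: 0.0631
grasp_force: 67.5
```

>>> drive_tool --increments '[[[-2, 38, 0], [0, 0, 0], 0], [[-2, 38, 0], [0, 0, 0], 0], [[-2, 38, 0], [0, 0, 0], 0], [[-2, 38, 0], [0, 0, 0], 0], [[-2, 38, 0], [0, 0, 0], 0], [[0, 24, -20], [0, 0, 0], 0], [[0, 10, -30], [0, 0, 0], 0], [[0, 0, -15], [0, 0, 0], 0]]'

```text
clock: 6.67
eef_pos: [0.5584, 0.1904, 0.1138]
tool_rot: [0.619, 0.785, -0.001, -0.002]
ft_force: [-1.4, -0.6, -3.8]
grip_width: 0.0634
grasp_force: 67.3
```

>>> drive_tool --increments '[[[0, 0, 0], [0, 0, 0], 0], [[0, 0, 0], [0, 0, 0], 0]]'

```text
clock: 6.83
eef_pos: [0.5591, 0.1872, 0.1157]
tool_rot: [0.621, 0.784, -0.002, -0.001]
ft_force: [-0.3, -0.3, -3.4]
grip_width: 0.0635
grasp_force: 67.3
```

>>> drive_tool --increments '[[[0, 0, -14], [0, 0, 0], 0], [[0, 0, -6], [0, 0, 0], 0], [[0, 0, -2], [0, 0, 0], 0], [[0, 0, 0], [0, 0, 0], 0]]'

```text
clock: 7.17
eef_pos: [0.5607, 0.1869, 0.0956]
tool_rot: [0.621, 0.784, -0.0, -0.0]
ft_force: [-0.6, -0.3, -2.8]
grip_width: 0.0632
grasp_force: 67.4
```

>>> drive_tool --increments '[[[0, 0, -2], [0, 0, 0], 0], [[0, 0, -1], [0, 0, 0], 0], [[0, 0, 0], [0, 0, 0], 0]]'

```text
clock: 7.42
eef_pos: [0.5608, 0.1874, 0.0927]
tool_rot: [0.621, 0.784, 0.0, 0.0]
ft_force: [-0.4, 0.3, -3.4]
grip_width: 0.0631
grasp_force: 67.4
```

>>> drive_tool --increments '[[[0, 0, -1], [0, 0, 0], 0], [[0, 0, -1], [0, 0, 0], 0], [[0, 0, 0], [0, 0, 0], 0]]'

```text
clock: 7.67
eef_pos: [0.5609, 0.1875, 0.0925]
tool_rot: [0.621, 0.784, 0.001, 0.001]
ft_force: [-3.1, -1.9, 8.0]
grip_width: 0.0633
grasp_force: 68.7
```

>>> drive_tool --increments '[[[0, 0, 0], [0, 0, 0], 1], [[0, 0, 0], [0, 0, 0], 1], [[0, 0, 0], [0, 0, 0], 1], [[0, 0, 25], [0, 0, 0], 1], [[0, 0, 40], [0, 0, 0], 1], [[3, -38, 10], [0, 0, 0], 1], [[3, -38, 0], [0, 0, 0], 1], [[3, -38, 0], [0, 0, 0], 1]]'

```text
clock: 8.33
eef_pos: [0.5708, 0.0732, 0.167]
tool_rot: [0.62, 0.785, 0.001, 0.002]
ft_force: [0.4, 0.5, -1.7]
grip_width: 0.0855
grasp_force: 0.0
```

>>> drive_tool --increments '[[[3, -38, 0], [0, 0, 0], 1], [[3, -38, 0], [0, 0, 0], 1], [[3, -38, 0], [0, 0, 0], 1], [[3, -38, 0], [0, 0, 0], 1], [[3, -38, 0], [0, 0, 0], 1], [[3, -38, 0], [0, 0, 0], 1], [[3, -38, -20], [0, 0, 0], 1], [[0, -37, -30], [0, 0, 0], 1], [[0, 0, -25], [0, 0, 0], 1]]'

```text
invalid input at $.increments: expected 1 to 8 rows
```

>>> drive_tool --increments '[[[3, -38, 0], [0, 0, 0], 1], [[3, -38, 0], [0, 0, 0], 1], [[3, -38, 0], [0, 0, 0], 1], [[3, -38, 0], [0, 0, 0], 1], [[3, -38, 0], [0, 0, 0], 1], [[3, -38, 0], [0, 0, 0], 1], [[2, -38, -20], [0, 0, 0], 1], [[0, -37, -30], [0, 0, 0], 1]]'

```text
clock: 9.0
eef_pos: [0.5921, -0.2272, 0.1222]
tool_rot: [0.621, 0.784, 0.001, 0.004]
ft_force: [0.9, -0.3, -0.6]
grip_width: 0.0855
grasp_force: 0.0
```

>>> drive_tool --increments '[[[0, 0, -25], [0, 0, 0], 1], [[0, 0, 0], [0, 0, 0], 1], [[0, 0, 0], [0, 0, 0], 1]]'

```text
clock: 9.25
eef_pos: [0.588, -0.2233, 0.0929]
tool_rot: [0.621, 0.784, -0.001, -0.002]
ft_force: [-0.4, 0.1, 0.6]
grip_width: 0.0852
grasp_force: 0.0
```

>>> drive_tool --increments '[[[2.6, -6.6, -10], [0, 0, 0], 1], [[0, 0, -25], [0, 0, 0], 1], [[0, 0, -12], [0, 0, 0], 1], [[0, 0, -8], [0, 0, 0], 1], [[0, 0, 0], [0, 0, 0], 1], [[0, 0, 0], [0, 0, 0], 1]]'

```text
clock: 9.75
eef_pos: [0.5931, -0.2299, 0.0406]
tool_rot: [0.62, 0.784, 0.0, 0.001]
ft_force: [0.2, 0.0, 0.2]
grip_width: 0.0855
grasp_force: 0.0
```

>>> drive_tool --increments '[[[-2, 0, -2.5], [0, 0, 0], 1], [[0, 0, 0], [0, 0, 0], 1], [[0, 0, 0], [0, 0, 0], 0], [[0, 0, 0], [0, 0, 0], 0], [[0, 0, 0], [0, 0, 0], 0], [[0, 0, 0], [0, 0, 0], 0], [[0, 0, 10], [0, 0, 0], 0], [[0, 0, 15], [0, 0, 0], 0]]'

```text
clock: 10.42
eef_pos: [0.5877, -0.2294, 0.06]
tool_rot: [0.621, 0.784, -0.001, -0.003]
ft_force: [-0.4, 1.2, -2.2]
grip_width: 0.0634
grasp_force: 67.2
```

>>> drive_tool --increments '[[[-2, 15, 5], [0, 0, 0], 0], [[-4, 25, 0], [0, 0, 0], 0], [[-4, 20, 0], [0, 0, 0], 0], [[0, 4, 0], [0, 0, 0], 0], [[0, 0, 0], [0, 0, 0], 0], [[0, 0, 0], [0, 0, 0], 0]]'

```text
clock: 10.92
eef_pos: [0.5799, -0.1658, 0.067]
tool_rot: [0.621, 0.784, -0.0, -0.0]
ft_force: [-0.5, -0.2, -1.7]
grip_width: 0.0633
grasp_force: 67.2
```

>>> drive_tool --increments '[[[-1, 1, -12], [0, 0, 0], 0], [[0, 0, -10], [0, 0, 0], 0], [[0, 0, -4], [0, 0, 0], 0], [[0, 0, -2], [0, 0, 0], 0], [[0, 0, -1], [0, 0, 0], 0], [[0, 0, 0], [0, 0, 0], 0]]'

```text
clock: 11.42
eef_pos: [0.5784, -0.1657, 0.0385]
tool_rot: [0.621, 0.784, -0.0, -0.001]
ft_force: [-1.4, 1.5, 0.0]
grip_width: 0.0634
grasp_force: 67.3
```

>>> drive_tool --increments '[[[0, 0, -1], [0, 0, 0], 0], [[0, 0, -1], [0, 0, 0], 0], [[0, 0, 0], [0, 0, 0], 0]]'

```text
clock: 11.67
eef_pos: [0.5785, -0.1658, 0.0384]
tool_rot: [0.621, 0.784, -0.0, 0.0]
ft_force: [-8.1, 1.1, 12.4]
grip_width: 0.0634
grasp_force: 68.8
```

>>> drive_tool --increments '[[[0, 0, 0], [0, 0, 0], 1], [[0, 0, 0], [0, 0, 0], 1], [[0, 0, 0], [0, 0, 0], 1], [[0, 0, 25], [0, 0, 0], 1], [[0, 0, 30], [0, 0, 0], 1], [[-7, 36, 0], [0, 0, 0], 1], [[-7.5, 37, 0], [0, 0, 0], 1], [[0, 0, 0], [0, 0, 0], 1]]'

```text
clock: 12.33
eef_pos: [0.5637, -0.0873, 0.0915]
tool_rot: [0.619, 0.785, 0.001, -0.001]
ft_force: [-1.2, -1.3, -0.5]
grip_width: 0.0853
grasp_force: 0.0
```

>>> drive_tool --increments '[[[0, 0, -15], [0, 0, 0], 1], [[0, 0, -20], [0, 0, 0], 1], [[0, 0, -10], [0, 0, 0], 1], [[0, 0, 0], [0, 0, 0], 1], [[0, 0, 0], [0, 0, 0], 1]]'

```text
clock: 12.75
eef_pos: [0.564, -0.0924, 0.0453]
tool_rot: [0.621, 0.784, -0.001, -0.001]
ft_force: [-1.0, 0.2, 0.7]
grip_width: 0.0852
grasp_force: 0.0
```

>>> drive_tool --increments '[[[0, 0, -7], [0, 0, 0], 1], [[0, 0, 0], [0, 0, 0], 1], [[0, 0, 0], [0, 0, 0], 0], [[0, 0, 0], [0, 0, 0], 0], [[0, 0, 0], [0, 0, 0], 0], [[0, 0, 0], [0, 0, 0], 0], [[0, 0, 20], [0, 0, 0], 0], [[0, 0, 40], [0, 0, 0], 0]]'

```text
clock: 13.42
eef_pos: [0.5597, -0.0915, 0.0941]
tool_rot: [0.621, 0.784, -0.003, -0.006]
ft_force: [0.1, 0.2, -2.6]
grip_width: 0.0632
grasp_force: 66.9
```

>>> drive_tool --increments '[[[0, 0, 40], [0, 0, 0], 0], [[0, 0, 0], [0, 0, 0], 0], [[8, -36, 0], [0, 0, 0], 0], [[8, -40, 0], [0, 0, 0], 0], [[8, -40, 0], [0, 0, 0], 0], [[5.5, -20.5, 0], [0, 0, 0], 0], [[0, 0, 0], [0, 0, 0], 0], [[0, 0, 0], [0, 0, 0], 0]]'

```text
clock: 14.08
eef_pos: [0.5936, -0.2301, 0.138]
tool_rot: [0.622, 0.783, -0.0, -0.001]
ft_force: [-0.4, -0.4, -1.9]
grip_width: 0.0634
grasp_force: 67.3
```

>>> drive_tool --increments '[[[0, 1, -30], [0, 0, 0], 0], [[0, 0, -20], [0, 0, 0], 0], [[0, 0, 0], [0, 0, 0], 0], [[0, 0, 0], [0, 0, 0], 0]]'

```text
clock: 14.42
eef_pos: [0.5925, -0.2259, 0.0876]
tool_rot: [0.62, 0.784, -0.001, -0.002]
ft_force: [1.1, 1.1, -1.5]
grip_width: 0.0635
grasp_force: 67.0
```

```bash
python3 - <<'E'
from h import *
p=camera('wrist');save(p,'w2');o=get_obs();print(o['eef_pos'],totray(o['eef_pos']))
E
```

```text
[ 0.5939958  -0.22663543  0.08935907] [ 0.00090837 -0.07191563]
```

View pics/w2.png

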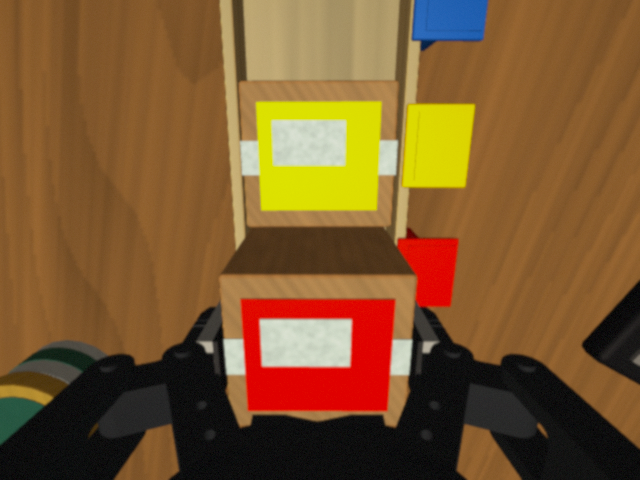

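Yellow stands in the middle beside its clip (label at 319,155). Red is held straight above its own place. I'll lower it.

>>> drive_tool --increments '[[[0, -3, -15], [0, 0, 0], 0], [[0, 0, -15], [0, 0, 0], 0], [[0, 0, -10], [0, 0, 0], 0], [[0, 0, -6], [0, 0, 0], 0], [[0, 0, -3], [0, 0, 0], 0], [[0, 0, -2], [0, 0, 0], 0], [[0, 0, 0], [0, 0, 0], 0]]'

```text
clock: 15.05
eef_pos: [0.5945, -0.2307, 0.0399]
tool_rot: [0.621, 0.784, 0.0, 0.001]
ft_force: [-1.7, 2.1, 2.5]
grip_width: 0.0633
grasp_force: 67.7
```

>>> drive_tool --increments '[[[0, 0, -1.5], [0, 0, 0], 0], [[0, 0, -1], [0, 0, 0], 0], [[0, 0, 0], [0, 0, 0], 0]]'

```text
clock: 15.3
eef_pos: [0.5946, -0.2307, 0.0399]
tool_rot: [0.621, 0.784, 0.0, 0.001]
ft_force: [-5.7, 3.1, 15.4]
grip_width: 0.0632
grasp_force: 69.3
```

>>> drive_tool --increments '[[[0, 0, 0], [0, 0, 0], 1], [[0, 0, 0], [0, 0, 0], 1], [[0, 0, 0], [0, 0, 0], 1], [[0, 0, 40], [0, 0, 0], 1], [[0, 0, 40], [0, 0, 0], 1], [[-3, 38, 35], [0, 0, 0], 1], [[-3, 38, 10], [0, 0, 0], 1], [[-3, 38, 0], [0, 0, 0], 1]]'

```text
clock: 15.97
eef_pos: [0.5885, -0.1247, 0.1583]
tool_rot: [0.622, 0.783, 0.002, 0.004]
ft_force: [0.1, 0.2, 0.0]
grip_width: 0.0855
grasp_force: 0.0
```

>>> drive_tool --increments '[[[-3, 38, 0], [0, 0, 0], 1], [[-3, 38, 0], [0, 0, 0], 1], [[-3, 38, 0], [0, 0, 0], 1], [[-3, 38, 0], [0, 0, 0], 1], [[-3, 38, 0], [0, 0, 0], 1], [[-3, 38, 0], [0, 0, 0], 1], [[-3, 38, 0], [0, 0, 0], 1], [[-4, 38, 0], [0, 0, 0], 1]]'

```text
clock: 16.63
eef_pos: [0.5607, 0.1817, 0.1538]
tool_rot: [0.621, 0.784, 0.0, 0.0]
ft_force: [1.5, 0.1, 0.3]
grip_width: 0.085
grasp_force: 0.0
```

>>> drive_tool --increments '[[[0, 0, -20], [0, 0, 0], 1], [[0, 0, -10], [0, 0, 0], 1], [[0, 0, 0], [0, 0, 0], 1], [[0, 0, 0], [0, 0, 0], 1]]'

```text
clock: 16.97
eef_pos: [0.56, 0.1786, 0.1227]
tool_rot: [0.621, 0.783, -0.001, -0.001]
ft_force: [0.1, -0.4, 0.5]
grip_width: 0.0851
grasp_force: 0.0
```

>>> drive_tool --increments '[[[1, 9, -5], [0, 0, 0], 1], [[0, 0, -15], [0, 0, 0], 1], [[0, 0, -10], [0, 0, 0], 1], [[0, 0, 0], [0, 0, 0], 1], [[0, 0, 0], [0, 0, 0], 1]]'

```text
clock: 17.38
eef_pos: [0.5613, 0.1881, 0.0933]
tool_rot: [0.621, 0.784, -0.001, -0.0]
ft_force: [0.3, -0.1, -0.1]
grip_width: 0.0852
grasp_force: 0.0
```

>>> drive_tool --increments '[[[0, 0, 0], [0, 0, 0], 0], [[0, 0, 0], [0, 0, 0], 0], [[0, 0, 0], [0, 0, 0], 0], [[0, 0, 0], [0, 0, 0], 0]]'

```text
clock: 17.72
eef_pos: [0.5624, 0.1888, 0.095]
tool_rot: [0.621, 0.784, 0.001, 0.001]
ft_force: [-0.4, -0.7, 4.0]
grip_width: 0.0634
grasp_force: 68.4
```

>>> drive_tool --increments '[[[0, 0, 25], [0, 0, 0], 0], [[0, 0, 35], [0, 0, 0], 0], [[0, -20, 10], [0, 0, 0], 0], [[0, -36, 0], [0, 0, 0], 0], [[0, -36, 0], [0, 0, 0], 0], [[0, -36, 0], [0, 0, 0], 0], [[0, -36, 0], [0, 0, 0], 0], [[0, -36, 0], [0, 0, 0], 0]]'

```text
clock: 18.38
eef_pos: [0.561, -0.0126, 0.1633]
tool_rot: [0.621, 0.784, -0.0, -0.0]
ft_force: [0.3, 0.0, -2.7]
grip_width: 0.0633
grasp_force: 68.1
```

>>> drive_tool --increments '[[[2, -36, 0], [0, 0, 0], 0], [[0, -36, 0], [0, 0, 0], 0], [[0, -20, 0], [0, 0, 0], 0], [[0, 0, -15], [0, 0, 0], 0], [[0, 0, 0], [0, 0, 0], 0], [[0, 0, 0], [0, 0, 0], 0]]'

```text
clock: 18.88
eef_pos: [0.5622, -0.1031, 0.1474]
tool_rot: [0.621, 0.784, -0.001, -0.002]
ft_force: [-0.4, 0.5, -3.2]
grip_width: 0.0631
grasp_force: 67.8
```

>>> drive_tool --increments '[[[2, 0, -30], [0, 0, 0], 0], [[0, 0, -35], [0, 0, 0], 0], [[0, 0, -20], [0, 0, 0], 0], [[0, 0, -10], [0, 0, 0], 0], [[0, 0, -5], [0, 0, 0], 0], [[0, 0, -3], [0, 0, 0], 0], [[0, 0, -1], [0, 0, 0], 0], [[0, 0, 0], [0, 0, 0], 0]]'

```text
clock: 19.55
eef_pos: [0.567, -0.1032, 0.0462]
tool_rot: [0.621, 0.784, 0.001, 0.001]
ft_force: [-0.9, 0.4, -3.3]
grip_width: 0.0631
grasp_force: 67.7
```

>>> drive_tool --increments '[[[-2, 0, -3], [0, 0, 0], 0], [[0, 0, -2], [0, 0, 0], 0], [[0, 0, -1], [0, 0, 0], 0], [[0, 0, -1], [0, 0, 0], 0], [[0, 0, 0], [0, 0, 0], 0]]'

```text
clock: 19.97
eef_pos: [0.5644, -0.1035, 0.041]
tool_rot: [0.621, 0.784, 0.001, 0.001]
ft_force: [-4.1, 1.1, 12.2]
grip_width: 0.0635
grasp_force: 69.5
```

>>> drive_tool --increments '[[[0, 0, 1], [0, 0, 0], 0], [[0.7, -3, 0], [0, 0, 0], 0], [[0.7, -3, 0], [0, 0, 0], 0], [[0.7, -3, 0], [0, 0, 0], 0], [[0, 0, 0], [0, 0, 0], 0], [[0, 0, 0], [0, 0, 0], 0]]'

```text
clock: 20.47
eef_pos: [0.5668, -0.1099, 0.0412]
tool_rot: [0.62, 0.784, 0.003, -0.0]
ft_force: [-2.9, 6.5, 9.6]
grip_width: 0.063
grasp_force: 69.4
```

>>> drive_tool --increments '[[[0.5, -2, 0], [0, 0, 0], 0], [[0.5, -2, 0], [0, 0, 0], 0], [[0, 0, 0], [0, 0, 0], 0]]'

```text
clock: 20.72
eef_pos: [0.568, -0.1134, 0.0412]
tool_rot: [0.62, 0.784, 0.003, -0.0]
ft_force: [-1.6, 9.3, 9.3]
grip_width: 0.0631
grasp_force: 69.5
```

>>> drive_tool --increments '[[[0.4, -2, 0], [0, 0, 0], 0], [[0.4, -2, 0], [0, 0, 0], 0], [[0, 0, 0], [0, 0, 0], 0]]'

```text
clock: 20.97
eef_pos: [0.569, -0.1166, 0.0412]
tool_rot: [0.62, 0.785, 0.004, -0.001]
ft_force: [-2.4, 11.2, 9.3]
grip_width: 0.0633
grasp_force: 69.5
```

>>> drive_tool --increments '[[[0.4, -2, 0], [0, 0, 0], 0], [[0, 0, 0], [0, 0, 0], 0], [[0, 0, 0], [0, 0, 0], 0]]'

```text
clock: 21.22
eef_pos: [0.5689, -0.1166, 0.0412]
tool_rot: [0.62, 0.785, 0.005, -0.002]
ft_force: [-3.9, 17.0, 11.1]
grip_width: 0.0632
grasp_force: 69.6
```

>>> drive_tool --increments '[[[0, 1, 0], [0, 0, 0], 0], [[0, 0, 0], [0, 0, 0], 1], [[0, 0, 0], [0, 0, 0], 1], [[0, 0, 0], [0, 0, 0], 1], [[0, 0, 30], [0, 0, 0], 1], [[0, 0, 40], [0, 0, 0], 1], [[0, 0, 40], [0, 0, 0], 1], [[-10, 8, 36], [0, 0, 0], 1]]'

```text
clock: 21.88
eef_pos: [0.5595, -0.115, 0.1868]
tool_rot: [0.622, 0.783, 0.0, 0.001]
ft_force: [1.2, 0.8, 1.9]
grip_width: 0.0853
grasp_force: 0.0
```

>>> drive_tool --increments '[[[-28, 20, 20], [0, 0, 0], 1], [[-28, 20, 20], [0, 0, 0], 1], [[-28, 20, 20], [0, 0, 0], 1], [[-28, 20, 10], [0, 0, 0], 1], [[-18, 20, 0], [0, 0, 0], 1], [[0, 0, 0], [0, 0, 0], 1], [[0, 0, 0], [0, 0, 0], 1]]'

```text
clock: 22.47
eef_pos: [0.4278, -0.013, 0.2556]
tool_rot: [0.621, 0.784, 0.001, 0.001]
ft_force: [0.3, -0.1, 0.3]
grip_width: 0.0852
grasp_force: 0.0
```

```bash
python3 - <<'E'
from h import *
o=get_obs();print(o['clock'],o['eef_pos'])
p,O=cents('wrist',('wedge',),'w3')
print(O['wedge'][1]['bbox'],O['wedge'][0]);np.savez('w3.npz',img=p['image'],K=p['K'],view=p['view'])
p=camera('top');save(p,'top3')
E
```

```text
22.4667 [ 0.42775423 -0.01304978  0.25562363]
[277.5, 166.7, 362.8, 243.1] [321.48490417 205.30349173]
```

View pics/w3.png

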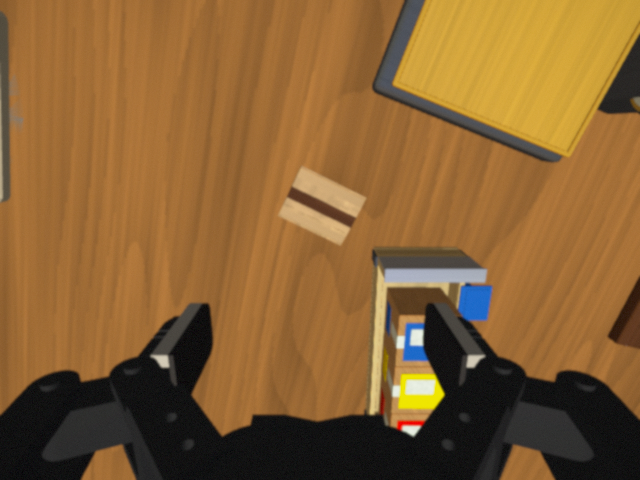

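```bash
python3 - <<'E'
from h import *
d=np.load('w3.npz');w=dict(image=d['img'],K=d['K'],view=d['view'])
s=silhouettes
C=[(303,167),(366,196),(342,244),(279,214)]
P=np.array([onz(w,c,.1) for c in C]);print(P.round(4),P.mean(0))
for i in range(4): e=P[(i+1)%4]-P[i];print(np.linalg.norm(e).round(4),np.degrees(np.arctan2(e[1],e[0])).round(1))
h=cv2.cvtColor(w['image'],cv2.COLOR_RGB2HSV)
def stripe(p,box,):
    l,t,r,b=box;g=p['image'][t:b,l:r].astype(int).sum(2);m=np.argwhere(g<200)[:,::-1].astype(np.float32)+[l,t];return cv2.minAreaRect(m.astype(np.float32))
a=camera('top');sw=stripe(w,(280,170,362,240));print(sw)
sa=stripe(a,(312,297,341,329));print(sa)
print('tri',tri([ray(w,sw[0]),ray(a,sa[0])]),onz(w,sw[0],.1))
# re-fit tray end (steel) and row check, from this view
for uv in ((382,268),(485,268),(486,282),(384,282)): print(totray(onz(w,uv,.076)).round(4))
la=label(w,'blue',(395,315,450,365));print(la)
E
```

```text
[[ 0.4059  0.0274  0.1   ]
 [ 0.4625  0.0161  0.1   ]
 [ 0.4535 -0.0294  0.1   ]
 [ 0.3947 -0.0157  0.1   ]] [ 4.29129402e-01 -4.02880639e-04  1.00000000e-01]
0.0577 -11.2
0.0464 -101.3
0.0604 166.9
0.0445 75.4
((320.8000183105469, 206.89999389648438), (68.42367553710938, 8.049844741821289), 26.56505012512207)
((0.0, 0.0), (0.0, 0.0), 0.0)
tri [0.42626896 0.12851872 0.91916797] [ 0.42780686 -0.00160266  0.1       ]
[-0.0504  0.1203]
[0.0487 0.1206]
[0.0517 0.106 ]
[-0.0477  0.1057]
((415.5, 341.5), (35.0, 23.0), 90.0)
```

```bash
python3 - <<'E'
import cv2
a=cv2.imread('pics/top3.png')[170:340,290:500];cv2.imwrite('pics/c3.png',cv2.resize(a,None,fx=3.5,fy=3.5,interpolation=3))
E
```

```text
(no output)
```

View pics/c3.png

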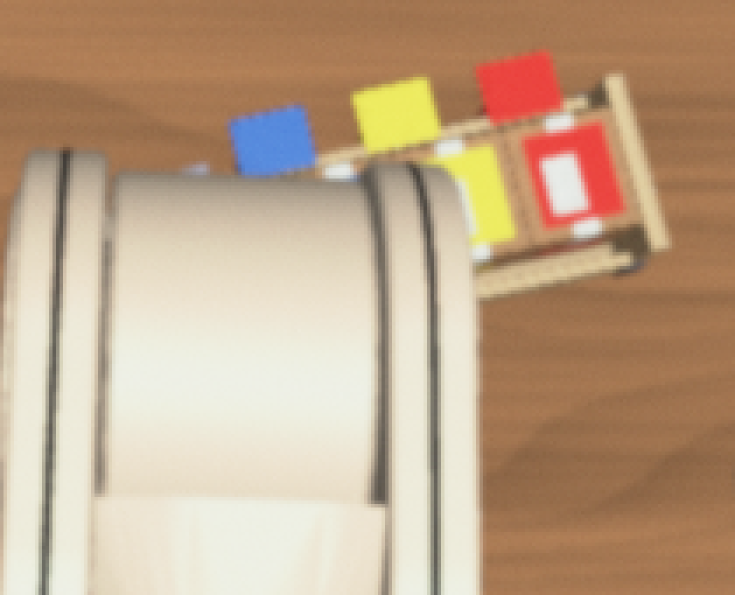

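>>> drive_tool --increments '[[[1, 12, -20], [0, 0, -6.3], 1], [[0, 0, -30], [0, 0, -6.3], 1], [[0, 0, -30], [0, 0, -6.3], 1], [[0, 0, -20], [0, 0, -6.3], 1], [[0, 0, 0], [0, 0, 0], 1], [[0, 0, 0], [0, 0, 0], 1]]'

```text
clock: 23.17
eef_pos: [0.4285, -0.0017, 0.1537]
tool_rot: [0.776, 0.63, -0.001, -0.001]
ft_force: [0.1, -0.3, 0.8]
grip_width: 0.0856
grasp_force: 0.0
```

```bash
python3 - <<'E'
from h import *
from scipy.spatial.transform import Rotation as Ro
o=get_obs();print(o['eef_pos'],Ro.from_quat(o['tool_rot']).as_matrix().round(3))
p=camera('wrist');save(p,'w4')
x=np.array([np.cos(np.radians(-12.4)),np.sin(np.radians(-12.4)),0]);y=np.array([-x[1],x[0],0]);c=np.array([.4285,-.001,.1])
print([proj(p,c+a*.03*x+b*.0233*y).round(0) for a,b in((-1,1),(1,1),(1,-1),(-1,-1))])
E
```

```text
[ 0.42847636 -0.00174023  0.15374757] [[ 0.206  0.979 -0.004]
 [ 0.979 -0.206 -0.   ]
 [-0.001 -0.004 -1.   ]]
[array([[265., 221.]]), array([[371., 222.]]), array([[367., 297.]]), array([[268., 296.]])]
```

View pics/w4.png

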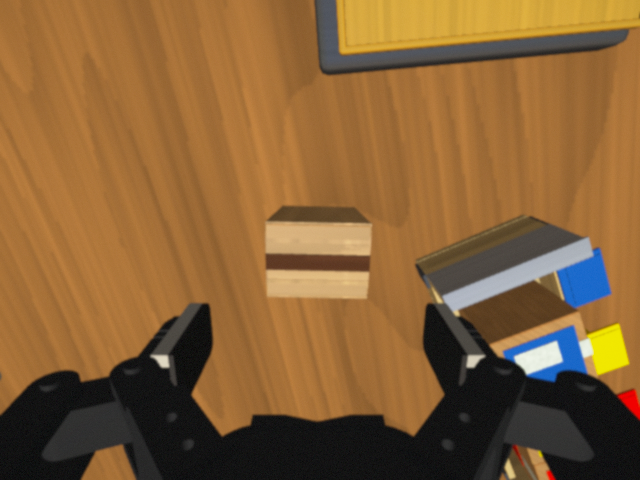

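The head corners match the prediction to within 1 px, so position, height and yaw are right. Descending to grip.

>>> drive_tool --increments '[[[0, 0, -25], [0, 0, 0], 1], [[0, 0, -35], [0, 0, 0], 1], [[0, 0, -22], [0, 0, 0], 1], [[0, 0, -10], [0, 0, 0], 1], [[0, 0, 0], [0, 0, 0], 1], [[0, 0, 0], [0, 0, 0], 1]]'

```text
clock: 23.72
eef_pos: [0.4304, -0.0014, 0.0639]
tool_rot: [0.777, 0.63, 0.001, 0.001]
ft_force: [0.7, 0.3, 0.5]
grip_width: 0.0852
grasp_force: 0.0
```

>>> drive_tool --increments '[[[0, 0, 0], [0, 0, 0], 0], [[0, 0, 0], [0, 0, 0], 0], [[0, 0, 0], [0, 0, 0], 0], [[0, 0, 0], [0, 0, 0], 0]]'

```text
clock: 24.05
eef_pos: [0.4304, -0.0012, 0.0647]
tool_rot: [0.777, 0.63, 0.001, 0.001]
ft_force: [-0.5, 0.9, 6.5]
grip_width: 0.0594
grasp_force: 63.2
```

>>> drive_tool --increments '[[[0, 0, 25], [0, 0, 0], 0], [[0, 0, 40], [0, 0, 0], 0], [[10, -5, 35], [0, 0, 6.3], 0], [[30, -16, 5], [0, 0, 6.3], 0], [[32, -17, 0], [0, 0, 6.3], 0], [[32, -17, 0], [0, 0, 6.1], 0], [[22, -13, 0], [0, 0, 0], 0], [[0, 0, 0], [0, 0, 0], 0]]'

```text
clock: 24.72
eef_pos: [0.5596, -0.0718, 0.1683]
tool_rot: [0.623, 0.782, 0.001, 0.002]
ft_force: [1.5, -0.0, -1.9]
grip_width: 0.059
grasp_force: 65.9
```

>>> drive_tool --increments '[[[0, 0, 0], [0, 0, 0], 0], [[0, 0, 0], [0, 0, 0], 0]]'

```text
clock: 24.88
eef_pos: [0.5542, -0.069, 0.1678]
tool_rot: [0.622, 0.783, -0.0, -0.001]
ft_force: [0.0, 0.2, -1.7]
grip_width: 0.059
grasp_force: 65.9
```

```bash
python3 - <<'E'
from h import *
from scipy.spatial.transform import Rotation as Ro
o=get_obs();M=Ro.from_quat(o['tool_rot']).as_matrix();print(o['eef_pos'],totray(o['eef_pos']),np.degrees(np.arctan2(M[1,1],M[0,1])),o['ft_force'])
p=camera('wrist');save(p,'w5');print(1e3*(toworld([0,.09])-np.array(o['eef_pos'])[:2]))
E
```

```text
[ 0.55419631 -0.06901404  0.16775948] [-0.00210398  0.09062491] 13.022835945658956 [ 0.01972115  0.1962612  -1.66300188]
[ 2.19087876 -0.13142239]
```

View pics/w5.png

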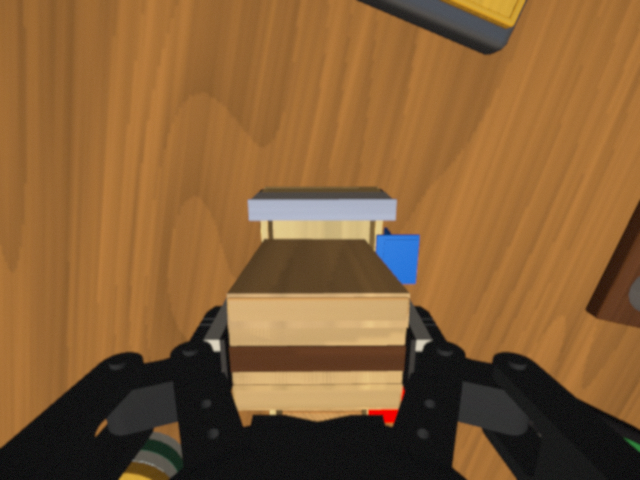

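The wedge sits squarely over the gap, parallel to the steel board at (322,210). Lowering it in.

>>> drive_tool --increments '[[[1.5, 0, -20], [0, 0, 0], 0], [[0, 0, -20], [0, 0, 0], 0], [[0, 0, -15], [0, 0, 0], 0], [[0, 0, -10], [0, 0, 0], 0], [[0, 0, 0], [0, 0, 0], 0], [[0, 0, 0], [0, 0, 0], 0]]'

```text
clock: 25.43
eef_pos: [0.5558, -0.0688, 0.103]
tool_rot: [0.622, 0.783, -0.0, -0.0]
ft_force: [-0.2, 0.7, -1.6]
grip_width: 0.0592
grasp_force: 65.8
```

>>> drive_tool --increments '[[[0, 0, -8], [0, 0, 0], 0], [[0, 0, -5], [0, 0, 0], 0], [[0, 0, -4], [0, 0, 0], 0], [[0, 0, -3], [0, 0, 0], 0], [[0, 0, 0], [0, 0, 0], 0]]'

```text
clock: 25.85
eef_pos: [0.5564, -0.0695, 0.0823]
tool_rot: [0.622, 0.783, -0.0, -0.0]
ft_force: [0.1, -1.0, -2.0]
grip_width: 0.0591
grasp_force: 65.9
```

>>> drive_tool --increments '[[[0, 0, -2], [0, 0, 0], 0], [[0, 0, -2], [0, 0, 0], 0], [[0, 0, -1], [0, 0, 0], 0], [[0, 0, 0], [0, 0, 0], 0]]'

```text
clock: 26.18
eef_pos: [0.5574, -0.0695, 0.0793]
tool_rot: [0.622, 0.783, 0.001, 0.001]
ft_force: [-1.6, -1.9, 5.6]
grip_width: 0.0591
grasp_force: 66.6
```

>>> drive_tool --increments '[[[0, 0, -1.5], [0, 0, 0], 0], [[0, 0, -1.5], [0, 0, 0], 0], [[0, 0, 0], [0, 0, 0], 0]]'

```text
clock: 26.43
eef_pos: [0.5579, -0.0695, 0.0778]
tool_rot: [0.622, 0.783, 0.001, 0.002]
ft_force: [-2.9, -0.8, 12.8]
grip_width: 0.0592
grasp_force: 67.4
```

>>> drive_tool --increments '[[[0, 0, -1.5], [0, 0, 0], 0], [[0, 0, -1], [0, 0, 0], 0], [[0, 0, 0], [0, 0, 0], 0], [[0, 0, 0], [0, 0, 0], 0]]'

```text
clock: 26.77
eef_pos: [0.558, -0.0694, 0.0775]
tool_rot: [0.622, 0.783, 0.001, 0.002]
ft_force: [-7.5, 0.6, 23.3]
grip_width: 0.0595
grasp_force: 68.7
```

Jammed: at 23 N it hardly moves, and the foot is about 13 mm up. Release and back off.

>>> drive_tool --increments '[[[0, 0, 2], [0, 0, 0], 0], [[0, 0, 0], [0, 0, 0], 1], [[0, 0, 0], [0, 0, 0], 1], [[0, 0, 0], [0, 0, 0], 1], [[0, 0, 20], [0, 0, 0], 1], [[0, 0, 35], [0, 0, 0], 1], [[0, 0, 40], [0, 0, 0], 1], [[-5, 0, 30], [0, 0, 0], 1]]'

```text
clock: 27.43
eef_pos: [0.5523, -0.0692, 0.201]
tool_rot: [0.622, 0.783, 0.0, 0.0]
ft_force: [1.0, 0.6, 1.4]
grip_width: 0.0852
grasp_force: 0.0
```

>>> drive_tool --increments '[[[-30, 0, 15], [0, 0, 0], 1], [[-30, 0, 10], [0, 0, 0], 1], [[-30, 0, 0], [0, 0, 0], 1], [[-30, 0, 0], [0, 0, 0], 1], [[0, 0, 0], [0, 0, 0], 1], [[0, 0, 0], [0, 0, 0], 1]]'

```text
clock: 27.93
eef_pos: [0.4302, -0.0691, 0.2241]
tool_rot: [0.623, 0.783, -0.0, -0.0]
ft_force: [0.7, -0.4, -0.2]
grip_width: 0.0856
grasp_force: 0.0
```

```bash
python3 - <<'E'
from h import *
p=camera('wrist');save(p,'w6');o=get_obs();print(o['clock'],o['eef_pos'])
for z in (.006,.013,.020): 
    print(z,[proj(p,np.r_[toworld([x,.09+y]),.1+z]).round(0)[0] for x,y in((-.03,.0233),(.03,.0233),(.03,-.0233),(-.03,-.0233))])
p=camera('scene');cv2.imwrite('pics/s6.png',cv2.resize(p['image'][150:310,180:400,::-1],None,fx=3.5,fy=3.5,interpolation=3))
for z in (.006,.013,.020): print(z,[(3.5*(proj(p,np.r_[toworld([x,.09+y]),.1+z])[0]-[180,150])).round(0) for x,y in((.03,.0233),(.03,-.0233),(-.03,-.0233))])
E
```

```text
27.9833 [ 0.43160162 -0.06922181  0.22429933]
0.006 [array([441., 238.]), array([520., 238.]), array([510., 294.]), array([435., 294.])]
0.013 [array([444., 241.]), array([525., 241.]), array([515., 298.]), array([438., 298.])]
0.02 [array([447., 244.]), array([530., 244.]), array([520., 302.]), array([441., 302.])]
0.006 [array([471., 223.]), array([404., 247.]), array([350., 204.])]
0.013 [array([471., 212.]), array([403., 237.]), array([350., 194.])]
0.02 [array([470., 202.]), array([403., 226.]), array([349., 183.])]
```

View pics/w6.png

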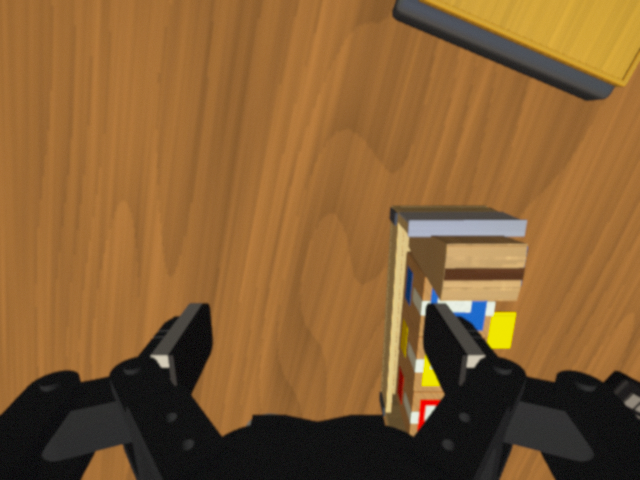

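View pics/s6.png

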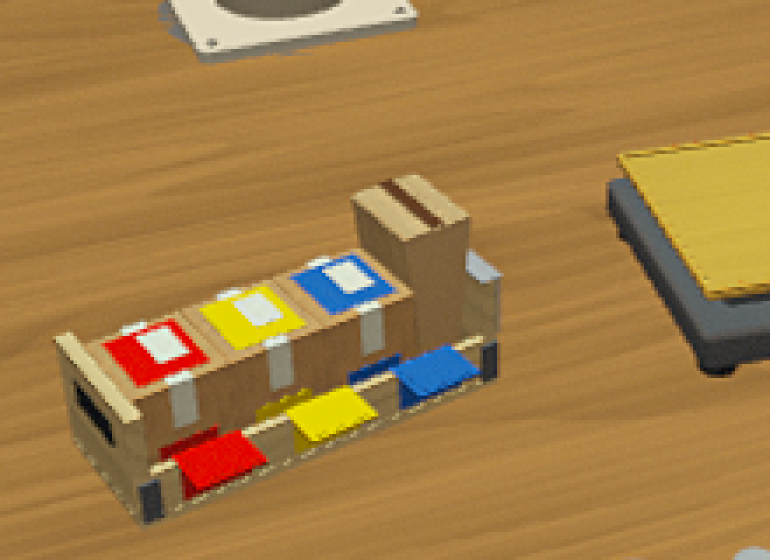

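Scene crop: the parcels stand tight, each beside its own clip. The wedge is upright with head corners at (470,214) and (404,240), which puts its foot about 12 mm above the counter, so roughly 6 mm off the tray floor. Handing in.

```bash
python3 -c "
from workcell import job_done;print(job_done())"
```

```text
the job is handed in; nothing more can be done
None
```

The job is handed in at 28 s of the allowed 128 s: each parcel stands beside its own clip, the row is closed up against the bare wooden end, the wedge is jammed at the steel-capped end with its foot about 6–7 mm above the tray floor, and the stamper was never approached (no verdict was returned).

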